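# Stand the leaning planters upright

### The job

The sage and the blue planter are leaning back on the rests of their display stands. With the fingertips, push each of them upright so that it stands flat in its own saucer, ready to be measured. Do not lift them, do not tip them off their saucers, and leave everything else on the table where it is.

Things in the scene. Friction and masses are not known exactly. Their poses are not given: they have to be found in the camera images.
- sage_pot: grey-green (sage) planter: loose round open-topped ceramic planter flaring upward, 125 mm tall, flat foot 52 mm across, outer rim 106 mm across, wall 5 mm, inner floor 8 mm thick, 0.25 to 0.5 kg. Origin: centre of the foot's underside; z: its axis, towards the mouth. It starts tilted about 30 degrees on the edge of its foot, top towards its stand's rest.
- sage_mouth (a point): centre of the sage planter's mouth, in the plane of the rim, 125 mm up its axis from the foot. The cavity below is empty, 96 mm wide at the rim, narrowing downwards. A few newtons at the rim raise it; once within about 23 degrees of vertical it passes its balance point and drops onto its foot by itself.
- sage_stand: fixed display stand of the sage planter: dark steel plate 6 mm thick, 90 mm wide, with a white saucer and a Y-shaped rest of 10 mm bars: one post 113 mm from the saucer's axis towards +x, and a level rubber vee 85 mm above the table, arms 55 mm to each side, open towards the saucer. Origin on the table under the saucer's centre; x points to the rest (the planter leans to +x), z up.
- sage_seat (a point): centre of the saucer's inner floor on the sage stand, 12 mm above the table, where the centre of the planter's foot belongs; saucer inside diameter about 68 mm, rim top 19 mm above the table
- blue_pot: blue planter: loose round open-topped ceramic planter flaring upward, 108 mm tall, flat foot 50 mm across, outer rim 102 mm across, wall 5 mm, inner floor 8 mm thick, 0.25 to 0.5 kg. Origin: centre of the foot's underside; z: its axis, towards the mouth. It starts tilted about 33 degrees on the edge of its foot, top towards its stand's rest.
- blue_mouth (a point): centre of the blue planter's mouth, in the plane of the rim, 108 mm up its axis from the foot. The cavity below is empty, 92 mm wide at the rim, narrowing downwards. A few newtons at the rim raise it; once within about 23 degrees of vertical it passes its balance point and drops onto its foot by itself.
- blue_stand: fixed display stand of the blue planter: dark steel plate 6 mm thick, 90 mm wide, with a white saucer and a Y-shaped rest of 10 mm bars: one post 109 mm from the saucer's axis towards +x, and a level rubber vee 75 mm above the table, arms 55 mm to each side, open towards the saucer. Origin on the table under the saucer's centre; x points to the rest (the planter leans to +x), z up.
- blue_seat (a point): centre of the saucer's inner floor on the blue stand, 12 mm above the table, where the centre of the planter's foot belongs; saucer inside diameter about 66 mm, rim top 19 mm above the table
- white_pot: white planter with a copper line round its foot, upright, 80 mm across, 90 mm tall; bystander. Origin at the centre of its underside.
- tape_roll: roll of tan packing tape lying flat, about 75 mm across, 24 mm high; bystander. Origin at the centre of its underside.
- mist_bottle: green bottle, 56 mm across, 140 mm tall, white cap; bystander. Origin at the centre of its underside.
- glaze_jar: amber glass jar, 60 mm across, 70 mm tall; bystander. Origin at the centre of its underside.
- tag_tin: round aluminium tin, 60 mm across, 35 mm tall; bystander. Origin at the centre of its underside.
- brush: brush lying on the table; bystander. Origin near its middle.

How it is judged (in metres and radians):
At the end, for the whole second after the job is handed in: Both planters stand upright (axis within 0.06 rad of vertical) and at rest, the foot flat on the saucer floor (within 4 mm in height) and its centre within 14 mm of the saucer's centre (angle between each of sage_pot, blue_pot's own z axis and vertical below 0.06 rad and horizontal distance between sage_pot and sage_seat below 0.014 m and z of sage_pot in the frame of sage_stand below 0.016 m and linear speed of each of sage_pot, blue_pot below 0.02 m/s and angular speed of each of sage_pot, blue_pot below 0.2 rad/s and horizontal distance between blue_pot and blue_seat below 0.014 m and z of blue_pot in the frame of blue_stand below 0.016 m); the robot touches nothing.
It fails at once if a leaning planter is lifted (centre of its foot more than 40 mm above the saucer floor) (height (world z) of any of sage_pot, blue_pot above 0.052 m).
It fails at once if a leaning planter is carried or knocked off its saucer (centre of its foot more than 45 mm sideways from the seat) (horizontal distance between sage_pot and sage_seat above 0.045 m or horizontal distance between blue_pot and blue_seat above 0.045 m).
It fails at once if another loose thing on the table is shifted more than 30 mm (distance of any of white_pot, tape_roll, mist_bottle, glaze_jar, tag_tin, brush from where it was at the start of the episode above 0.03 m).
It also fails if it takes over 48 s, if anything falls off the work surface, if the arm or the gripper's body presses on something with over 40 N, if the wrist force passes 120 N, or if a joint passes its speed limit or range.

### The arm

A 6-joint arm with a two-finger parallel gripper is mounted at the origin on the work surface. World frame = base frame: x ahead of the robot, y to its left, z up, the work surface at z = 0. Lengths are in m, angles in degrees, forces in N, time in s.
With the tool pointing down it reaches from about 0.35 to 0.875 m from the base axis. Payload 4.2 kg.
Tool frame: the origin (TCP) lies midway between the tips of the shut fingers; the grasp point (between the pads) lies 19 mm behind it (hold_point_z is the z of the grasp point in the tool frame, in m); z points along the fingers, y is the direction in which the jaws open and shut (so a half turn about z gives the same grasp; the last joint's range is limited). The gripper opens to 87 mm and grips with 3 to 60 N. Pads are 19 mm wide; open, the fingers measure 117 mm over their backs; the gripper's body (75 mm by 190 mm) begins 51 mm behind the grasp point.
Start: joints at [87.296, 22.042, 0.453, 0, -68.411, -14.817], TCP at [0.188, 0.596, 0.223] pointing down, gripper open.
Joint ranges: [-179.83, 179.83], [-69.29, 118.12], [-61.27, 80.66], [-181.25, 117.63], [-171.15, -9.14], [-177.46, 177.46]. Speed limits (degrees/s): [159.86, 159.86, 180, 180, 180, 180].

### API

Orientations are given as a 3x3 rotation matrix whose columns are the frame's x, y, z axes.
In Python, from station import * gives the robot as it stands. The module is installed in compiled form; this text tells all that it offers.
- The arm moves only by the tool jog_arm, never from a script. Its argument "moves" is a list of rows, each a list of 7 numbers: the closure, from -1 (fully open) to 1 (shut), then the shift along the tool's x, y, z in m, then the turn, a rotation vector about the tool's x, y, z in rad. In form: [[gripper, x, y, z, wx, wy, wz], ...]. A call has exactly 10 rows; each row is the pose to reach, as a shift and turn from the pose commanded when the call began, along the tool's axes at that moment; what a row does not reach only later rows make up. A row lasts 1/12 s, in which the tool goes at most 41.7 mm and 7.16 degrees, less where a joint would pass 70% of its speed; a pose out of reach is approached as far as the arm can. A call with a gripper value outside its range is refused whole. The fingers move at their own pace and stop on an object; the grip force is fixed at half the most. Time passes only in rows, so rows that repeat a pose let the fingers close, or fill a call up. It gives the time, the measured TCP pose, the force and the opening at its end, in the units of the state.
- sense(): the state, without advancing time (a new reading comes with each control period).
- capture(name): name is "scene" or "top"; returns a dict with "frame" (400x640x3 uint8, red, green, blue), "fov_y" (degrees; the focal length in pixels is half the picture's height over the tangent of half this angle, whatever the lens; pixels are square), "cx", "cy" (the principal point, pixels), "world_from_camera" (4x4, takes a point from camera to world coordinates). Camera axes: x right, y down, z forward; pixel columns grow to the right and rows downward; lengths in m; the calibration is good to about 2 mm. A picture is of the moment at which its call begins. There is no depth.
- finish_job(): hands the job in, once; it reports no verdict.
The state is a dict: "time_s": time; "joints": joint angles; "joint_velocities": joint speeds; "effort": joint torques, N m; "tcp_pos": TCP position; "ee_rot": TCP orientation; "wrist_force": force on the tool from outside, world axes, zero at the start; "moment": the same for the moment, N m; "gripper_width": opening from 0.0 (shut) to 1.0 (fully open).
Only numpy, scipy, OpenCV 4.12 (cv2) and the standard library are available. Lean on these libraries where they do the work, as an engineer would, in place of code of your own. Each camera call takes 0.05 s, during which the arm holds its last target.

## Working session

There is one attempt and no reset: what is moved stays moved. The work goes in short steps, Python scripts to look and compute and a tool call to move; the robot and the scene stay as the last step left them, time stands still between calls to the robot, and variables do not carry over. Pictures are saved under pics/ and viewed, and the job is handed in when it is done.

Besides the shell and the picture viewer there is one more tool, called after "Emit:" by a JSON object that holds its "method" and its "body". jog_arm: Moves the arm, as the interface text tells. Its arguments: {"type":"object","properties":{"moves":{"type":"array"}},"required":["moves"]}

```bash
mkdir -p pics
python3 - <<'E'
from station import *
import cv2
for n in("scene","top"):
    c=capture(n); cv2.imwrite(f"pics/{n}0.png",c["frame"][:,:,::-1]); print(n,c["fov_y"],c["cx"],c["cy"],c["world_from_camera"].round(4).tolist() if hasattr(c["world_from_camera"],'round') else c["world_from_camera"])
print(sense())
E
```

```text
scene 50.611786821363424 320.40591474894006 200.47759219238756 [[-0.8532, 0.3351, -0.3998, 1.1377], [0.5216, 0.5394, -0.6611, 0.9504], [-0.0059, -0.7725, -0.6349, 0.9845], [0.0, 0.0, 0.0, 1.0]]
top 47.27691849131974 320.42174455206765 199.9480976932551 [[-0.0251, -0.9933, 0.1127, 0.401], [-0.9997, 0.024, -0.0108, -0.0015], [0.008, -0.1129, -0.9936, 1.3481], [0.0, 0.0, 0.0, 1.0]]
{'time_s': 0.1, 'joints': array([ 8.72955895e+01,  2.20873829e+01,  3.86018856e-01, -2.50398759e-02,
       -6.84106745e+01, -1.48163544e+01]), 'joint_velocities': array([-0.03728409, -0.11087108,  0.16168778,  0.14179372, -0.05593751,
        0.01832167]), 'effort': array([ 1.96588685e-04, -3.91688204e+01,  1.87934679e+01,  4.23190445e+00,
        1.34562262e-02, -7.08710445e-05]), 'tcp_pos': array([0.18798187, 0.59548676, 0.22154802]), 'ee_rot': array([[ 9.53559391e-01, -3.01204647e-01, -4.98178650e-04],
       [-3.01205040e-01, -9.53557436e-01, -1.93405603e-03],
       [ 1.07504709e-04,  1.99429121e-03, -9.99998006e-01]]), 'wrist_force': array([ 0.2105085 , -0.09749278,  0.2386614 ]), 'moment': array([0.00308638, 0.01245433, 0.02817755]), 'gripper_width': 1.0055259966738264}
```

View pics/scene0.png

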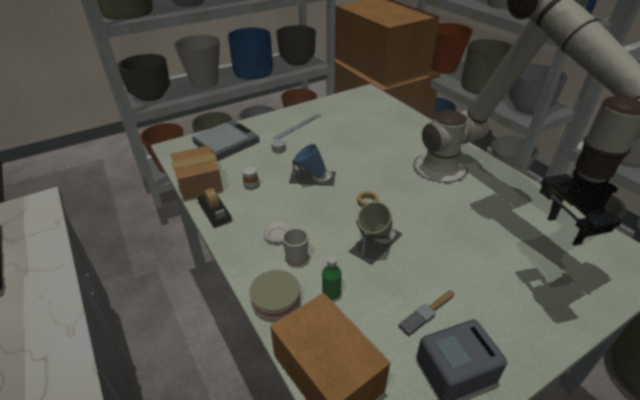

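View pics/top0.png

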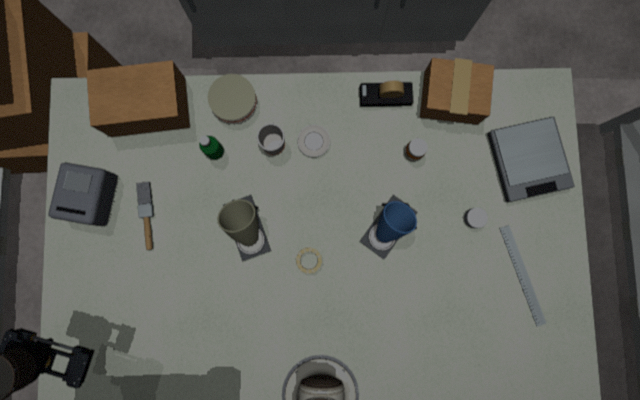

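The top view shows the sage planter at about (240,222), with its saucer at (252,243) and leaning up-left. Blue is at (397,218), with its saucer at (380,238) and leaning up-right. I'll zoom in next.

```bash
cat > h.py <<'E'
import numpy as np, cv2
from station import *
def K(c):
    f=200/np.tan(np.radians(c["fov_y"])/2); return f,c["cx"],c["cy"]
def proj(c,P):
    M=np.linalg.inv(np.array(c["world_from_camera"])); P=np.atleast_2d(P)
    q=P@M[:3,:3].T+M[:3,3]; f,cx,cy=K(c)
    return np.c_[f*q[:,0]/q[:,2]+cx,f*q[:,1]/q[:,2]+cy]
def ray(c,u,v,z):
    M=np.array(c["world_from_camera"]); f,cx,cy=K(c)
    d=M[:3,:3]@np.array([(u-cx)/f,(v-cy)/f,1]); o=M[:3,3]
    return o+d*(z-o[2])/d[2]
def crop(c,u,v,w,h,s,fn,img=None):
    im=(c["frame"] if img is None else img)[v:v+h,u:u+w,::-1]
    im=cv2.resize(im,None,fx=s,fy=s,interpolation=cv2.INTER_CUBIC)
    im=np.clip(im.astype(float)*1.6,0,255).astype(np.uint8)
    cv2.imwrite(fn,im)
E
python3 - <<'E'
from h import *
c=capture("top"); np.save("top.npy",c,allow_pickle=True)
a=c["frame"]
crop(c,205,185,80,90,5,"pics/a.png");crop(c,350,185,80,90,5,"pics/b.png")
x=cv2.imread("pics/a.png");y=cv2.imread("pics/b.png");cv2.imwrite("pics/ab.png",np.hstack([x,y]))
s=capture("scene"); np.save("scene.npy",s,allow_pickle=True)
crop(s,340,185,80,90,5,"pics/a.png");crop(s,275,130,80,90,5,"pics/b.png")
x=cv2.imread("pics/a.png");y=cv2.imread("pics/b.png");cv2.imwrite("pics/cd.png",np.hstack([x,y]))
for n,u,v in (("sage",252,243),("blue",380,238)): print(n,ray(c,u,v,.015))
E
```

```text
sage [0.4312421  0.18560066 0.015     ]
blue [ 0.43645089 -0.18667199  0.015     ]
```

View pics/ab.png

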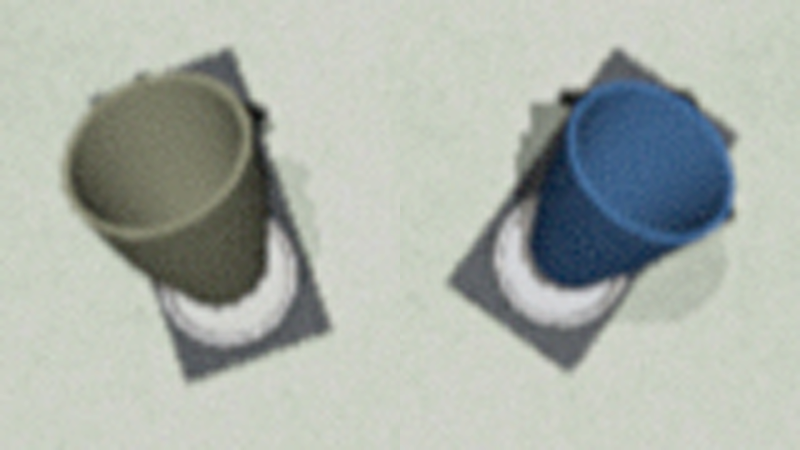

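View pics/cd.png

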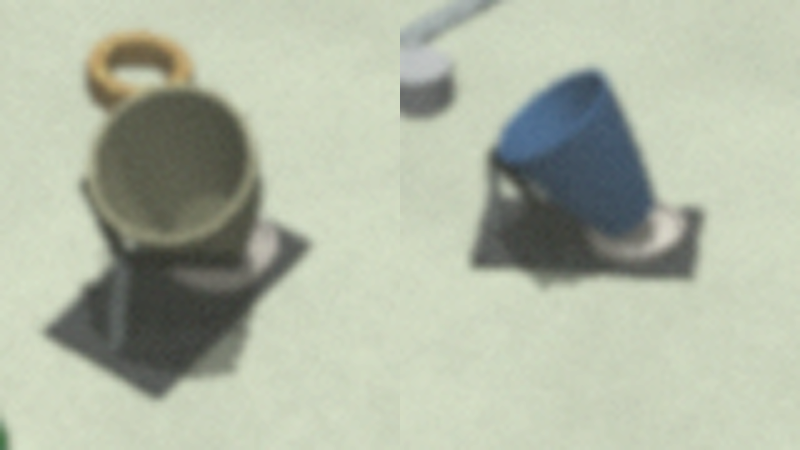

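```bash
cat > fit.py <<'E'
from h import *
from scipy.spatial.transform import Rotation as R
c=np.load("top.npy",allow_pickle=True).item(); s=np.load("scene.npy",allow_pickle=True).item()
D={"sage":dict(H=.125,rf=.026,rr=.053,t=30,si=.034),"blue":dict(H=.108,rf=.025,rr=.051,t=33,si=.033)}
def circ(r): a=np.linspace(0,2*np.pi,60); return np.c_[r*np.cos(a),r*np.sin(a),0*a]
def model(n,x,y,yaw,tilt,px,lat=0):
    d=D[n]; t=np.radians(tilt); Rz=R.from_euler('z',yaw,degrees=True).as_matrix()
    Ry=R.from_euler('y',tilt,degrees=True).as_matrix()
    foot=np.array([px-d["rf"]*np.cos(t),lat,.012+d["rf"]*np.sin(t)])
    T=lambda P:P@Rz.T+[x,y,0]
    out=dict(rim=T(circ(d["rr"])@Ry.T+foot+Ry@[0,0,d["H"]]),foot=T(circ(d["rf"])@Ry.T+foot),
      sau=T(circ(d["si"])+[0,0,.019]))
    return out,T(np.array([foot,foot+Ry@[0,0,d["H"]]]))
def draw(P,tag):
    ims=[]
    for cam,off in ((c,{"sage":(205,185),"blue":(350,185)}),(s,{"sage":(340,185),"blue":(275,130)})):
        for n in P:
            u,v=off[n]; crop(cam,u,v,80,90,4,"pics/t.png"); im=cv2.imread("pics/t.png")
            m,_=model(n,*P[n])
            for k,col in (("rim",(0,0,255)),("foot",(0,255,255)),("sau",(255,0,255))):
                q=(proj(cam,m[k])-[u,v]+.5)*4
                cv2.polylines(im,[q.astype(int)],False,col,1)
            ims.append(im)
    cv2.imwrite(f"pics/{tag}.png",np.vstack([np.hstack(ims[:2]),np.hstack(ims[2:])])[:720])
    cv2.imwrite(f"pics/{tag}.png",cv2.resize(cv2.imread(f"pics/{tag}.png"),None,fx=.83,fy=.83))
E
python3 - <<'E'
from fit import *
g=lambda u,v,o:ray(c,u/5+o[0]-.5,v/5+o[1]-.5,.006)
for n,o,pts,sc in (("sage",(205,185),[(190,381),(330,328),(230,50)],(229,277)),("blue",(350,185),[(48,282),(170,372),(338,135),(217,50)],(162,258))):
    W=[g(u,v,o) for u,v in pts]; print(n,np.round(W,4).tolist(), ray(c,sc[0]/5+o[0]-.5,sc[1]/5+o[1]-.5,.017))
    for i in range(len(W)-1):
        d=W[i+1]-W[i]; print(np.linalg.norm(d),np.degrees(np.arctan2(d[1],d[0])))
E
```

```text
sage [[0.3809, 0.2149, 0.006], [0.4095, 0.1331, 0.006], [0.5744, 0.1901, 0.006]] [0.44027068 0.19016801 0.017     ]
0.08658521965931161 -70.71126563904623
0.17444139747327808 19.061714294559746
blue [[0.4298, -0.1263, 0.006], [0.3757, -0.1957, 0.006], [0.5119, -0.3007, 0.006], [0.5642, -0.2313, 0.006]] [ 0.4417665  -0.19214479  0.017     ]
0.0879470910329612 -127.91988699239346
0.17195070776135532 -37.61056759720724
0.08684366465665548 52.992775687605835
```

Run:
```python
from fit import *
P={"sage":(.4395,.1897,19.2,30,.028),"blue":(.441,-.192,-37.5,33,.027)}
draw(P,"o1")
for n in P: print(n,model(n,*P[n])[1].round(4).tolist())
```

```text
sage [[0.4447, 0.1915, 0.025], [0.5037, 0.2121, 0.1333]]
blue [[0.4458, -0.1957, 0.0256], [0.4925, -0.2315, 0.1162]]
```

View pics/o1.png

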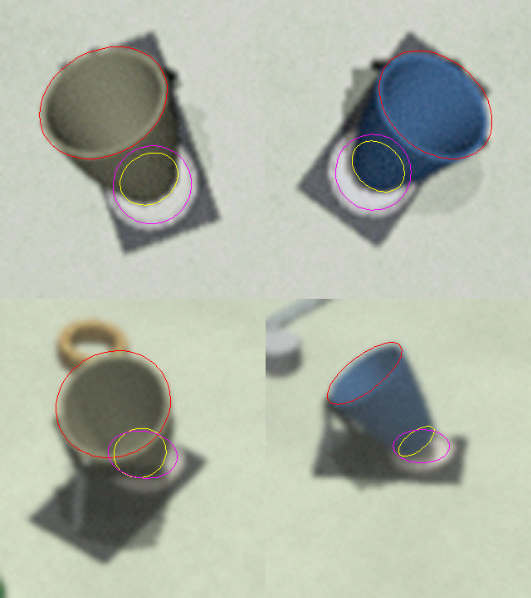

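```bash
cat > go.py <<'E'
from h import *
import sys
from scipy.spatial.transform import Rotation as R
S={"sage":(.4395,.1897,19.2),"blue":(.441,-.192,-37.5)}
def go(n,sx,z,sy=0):
    x,y,yaw=S[n]; Rz=R.from_euler('z',yaw,degrees=True).as_matrix()
    T=Rz@np.diag([1,-1,-1]); p=np.array([x,y,0])+Rz@[sx,sy,z]
    s=sense(); E=s["ee_rot"]
    cur=Rz.T@(s["tcp_pos"]-[x,y,0])
    print("t",s["time_s"],"stand-frame tcp",cur.round(4),"F",s["wrist_force"].round(1),"w",s["gripper_width"])
    print("shift",(E.T@(p-s["tcp_pos"])).round(4),"rot",R.from_matrix(E.T@T).as_rotvec().round(4))
if __name__=="__main__": go(sys.argv[1],*map(float,sys.argv[2:]))
E
python3 go.py sage .055 .24
```

```text
t 0.2 stand-frame tcp [-0.104   0.4661  0.2219] F [-0.1 -0.5  0.2] w 1.000272771938281
shift [ 0.4061  0.2785 -0.0177] rot [ 1.40e-03  3.00e-04 -6.41e-01]
```

Emit:
{"method": "jog_arm", "body": {"moves": [[0.65,0.03,0.02,-0.018,0,0,-0.1],[0.65,0.06,0.041,-0.018,0,0,-0.2],[0.65,0.09,0.062,-0.018,0,0,-0.3],[0.65,0.12,0.082,-0.018,0,0,-0.4],[0.65,0.15,0.103,-0.018,0,0,-0.5],[0.65,0.18,0.123,-0.018,0,0,-0.6],[0.65,0.21,0.144,-0.018,0,0,-0.641],[0.65,0.24,0.165,-0.018,0,0,-0.641],[0.65,0.27,0.185,-0.018,0,0,-0.641],[0.65,0.3,0.206,-0.018,0,0,-0.641]]}}

```text
time_s: 1.03
tcp_pos: [0.4129, 0.3077, 0.2406]
ee_rot: [[0.944, 0.329, 0.0], [0.329, -0.944, 0.0], [0.0, -0.0, -1.0]]
wrist_force: [0.7, 0.8, -0.2]
gripper_width: 0.32
```

```bash
python3 go.py sage .055 .24
```

```text
t 1.0333 stand-frame tcp [0.0137 0.1202 0.2406] F [ 0.7  0.8 -0.2] w 0.3197665348081659
shift [0.0413 0.1202 0.0006] rot [-0.0002 -0.0001  0.0005]
```

Emit:
{"method": "jog_arm", "body": {"moves": [[0.65,0.008,0.025,0,0,0,0],[0.65,0.016,0.05,0,0,0,0],[0.65,0.024,0.075,0,0,0,0],[0.65,0.033,0.1,0,0,0,0],[0.65,0.041,0.12,0,0,0,0],[0.65,0.041,0.12,0,0,0,0],[0.65,0.041,0.12,0,0,0,0],[0.65,0.041,0.12,0,0,0,0],[0.65,0.041,0.12,0,0,0,0],[0.65,0.041,0.12,0,0,0,0]]}}

```text
time_s: 1.87
tcp_pos: [0.4899, 0.2101, 0.2406]
ee_rot: [[0.944, 0.33, 0.0], [0.33, -0.944, 0.0], [0.0, -0.0, -1.0]]
wrist_force: [0.1, -0.2, 0.2]
gripper_width: 0.176
```

```bash
python3 go.py sage .055 .12
python3 - <<'E'
from h import *
a=capture("top");b=capture("scene")
crop(a,195,165,110,110,3.6,"pics/p1.png");crop(b,320,120,110,110,3.6,"pics/p2.png")
cv2.imwrite("pics/v1.png",np.hstack([cv2.imread("pics/p1.png"),cv2.imread("pics/p2.png")]))
E
```

```text
t 1.8667 stand-frame tcp [0.0543 0.0027 0.2406] F [ 0.1 -0.2  0.2] w 0.17567928854410716
shift [0.0007 0.0028 0.1206] rot [-0.0001 -0.      0.0015]
```

View pics/v1.png

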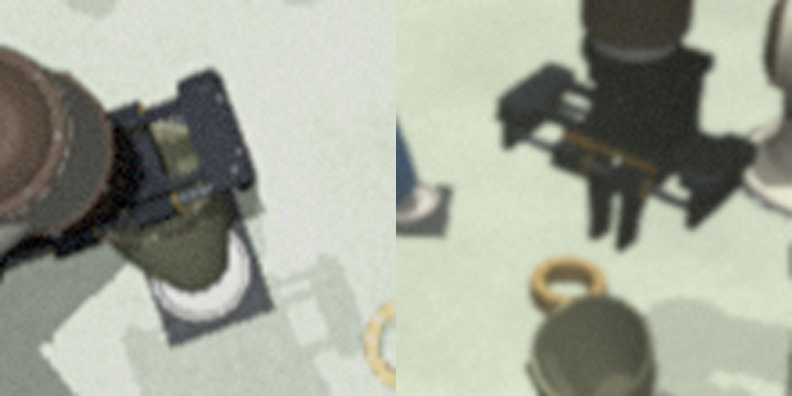

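The tool is over the sage mouth with its jaw axis across the stand, and nothing is in contact. I'll lower it into the cavity.

Emit:
{"method": "jog_arm", "body": {"moves": [[0.65,0.001,0.003,0.015,0,0,0],[0.65,0.001,0.003,0.03,0,0,0],[0.65,0.001,0.003,0.045,0,0,0],[0.65,0.001,0.003,0.06,0,0,0],[0.65,0.001,0.003,0.075,0,0,0],[0.65,0.001,0.003,0.09,0,0,0],[0.65,0.001,0.003,0.105,0,0,0],[0.65,0.001,0.003,0.118,0,0,0],[0.65,0.001,0.003,0.118,0,0,0],[0.65,0.001,0.003,0.118,0,0,0]]}}

```text
time_s: 2.8
tcp_pos: [0.492, 0.207, 0.1223]
ee_rot: [[0.944, 0.33, -0.001], [0.33, -0.944, -0.001], [-0.001, 0.001, -1.0]]
wrist_force: [0.1, 0.0, 1.4]
gripper_width: 0.173
```

Emit:
{"method": "jog_arm", "body": {"moves": [[0.65,-0.004,0,0,0,0,0],[0.65,-0.008,0,0,0,0,0],[0.65,-0.012,0,0,0,0,0],[0.65,-0.015,0,0,0,0,0],[0.65,-0.018,0,0,0,0,0],[0.65,-0.021,0,0,0,0,0],[0.65,-0.024,0,0,0,0,0],[0.65,-0.027,0,0,0,0,0],[0.65,-0.03,0,0,0,0,0],[0.65,-0.03,0,0,0,0,0]]}}

```text
time_s: 3.63
tcp_pos: [0.4633, 0.1967, 0.1225]
ee_rot: [[0.944, 0.329, -0.001], [0.329, -0.944, -0.0], [-0.001, 0.0, -1.0]]
wrist_force: [-0.6, -0.6, 0.2]
gripper_width: 0.176
```

```bash
python3 go.py sage .0 .12
python3 - <<'E'
from h import *
a=capture("top");b=capture("scene")
crop(a,195,165,110,110,3.6,"pics/p1.png");crop(b,320,150,110,110,3.6,"pics/p2.png")
cv2.imwrite("pics/v2.png",np.hstack([cv2.imread("pics/p1.png"),cv2.imread("pics/p2.png")]))
E
```

```text
t 3.6333 stand-frame tcp [ 0.0248 -0.0012  0.1225] F [-0.6 -0.6  0.2] w 0.17572284636244676
shift [-0.0248 -0.0012  0.0025] rot [0.     0.0006 0.0001]
```

View pics/v2.png

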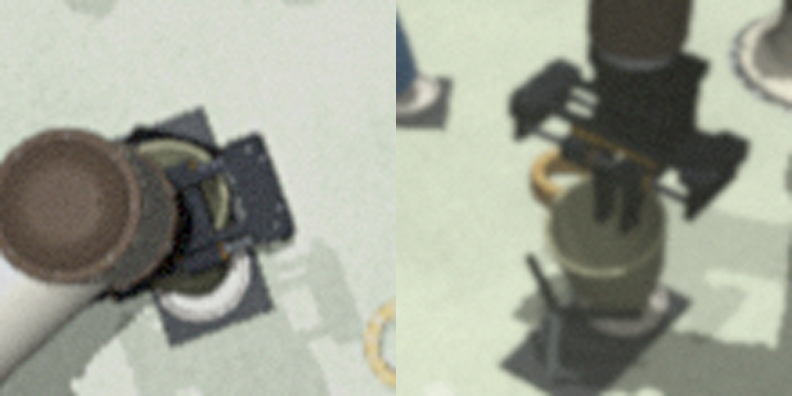

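The fingers are inside the mouth and the pot has already come off the rest. I'll keep pushing slowly.

Emit:
{"method": "jog_arm", "body": {"moves": [[0.65,-0.003,0,0,0,0,0],[0.65,-0.006,0,0,0,0,0],[0.65,-0.009,0,0,0,0,0],[0.65,-0.012,0,0,0,0,0],[0.65,-0.014,0,0,0,0,0],[0.65,-0.016,0,0,0,0,0],[0.65,-0.018,0,0,0,0,0],[0.65,-0.02,0,0,0,0,0],[0.65,-0.02,0,0,0,0,0],[0.65,-0.02,0,0,0,0,0]]}}

```text
time_s: 4.57
tcp_pos: [0.4451, 0.1905, 0.1226]
ee_rot: [[0.944, 0.329, 0.0], [0.329, -0.944, 0.0], [0.0, -0.0, -1.0]]
wrist_force: [-0.0, 0.3, -0.4]
gripper_width: 0.174
```

```bash
python3 go.py sage .0 .12
python3 - <<'E'
from h import *
a=capture("top");b=capture("scene")
crop(a,195,165,110,110,3.6,"pics/p1.png");crop(b,320,150,110,110,3.6,"pics/p2.png")
cv2.imwrite("pics/v3.png",np.hstack([cv2.imread("pics/p1.png"),cv2.imread("pics/p2.png")]))
E
```

```text
t 4.5667 stand-frame tcp [ 0.0055 -0.0011  0.1226] F [-0.   0.3 -0.4] w 0.1737470822048403
shift [-0.0055 -0.0011  0.0026] rot [-0.     -0.0001  0.0002]
```

View pics/v3.png

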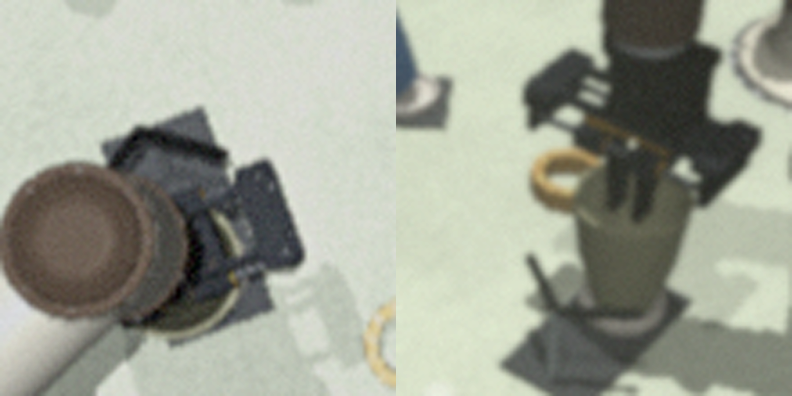

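The sage pot looks upright and the fingers are free in its mouth. I'll withdraw straight up.

Emit:
{"method": "jog_arm", "body": {"moves": [[0.65,0,0,-0.01,0,0,0],[0.65,0,0,-0.025,0,0,0],[0.65,0,0,-0.04,0,0,0],[0.65,0,0,-0.055,0,0,0],[0.65,0,0,-0.07,0,0,0],[0.65,0,0,-0.085,0,0,0],[0.65,0,0,-0.1,0,0,0],[0.65,0,0,-0.115,0,0,0],[0.65,0,0,-0.12,0,0,0],[0.65,0,0,-0.12,0,0,0]]}}

```text
time_s: 5.5
tcp_pos: [0.4458, 0.1909, 0.2438]
ee_rot: [[0.944, 0.329, 0.002], [0.329, -0.944, 0.002], [0.003, -0.001, -1.0]]
wrist_force: [-1.0, -0.1, -0.3]
gripper_width: 0.173
```

```bash
python3 go.py blue .048 .22
```

```text
t 5.5 stand-frame tcp [-0.2293  0.3067  0.2438] F [-1.  -0.1 -0.3] w 0.17311119097322936
shift [-0.1042  0.4002  0.023 ] rot [-0.0025 -0.0022  0.9897]
```

Emit:
{"method": "jog_arm", "body": {"moves": [[0.65,-0.008,0.03,0,0,0,0.1],[0.65,-0.016,0.06,0,0,0,0.2],[0.65,-0.024,0.09,0,0,0,0.3],[0.65,-0.032,0.12,0,0,0,0.4],[0.65,-0.04,0.15,0,0,0,0.5],[0.65,-0.048,0.18,0,0,0,0.6],[0.65,-0.055,0.21,0,0,0,0.7],[0.65,-0.062,0.24,0,0,0,0.8],[0.65,-0.07,0.27,0,0,0,0.9],[0.65,-0.078,0.3,0,0,0,0.99]]}}

```text
time_s: 6.33
tcp_pos: [0.4694, -0.12, 0.2412]
ee_rot: [[0.79, -0.613, -0.002], [-0.613, -0.79, 0.0], [-0.002, 0.001, -1.0]]
wrist_force: [0.5, 0.3, -0.9]
gripper_width: 0.178
```

```bash
python3 go.py blue .052 .24
```

```text
t 6.3333 stand-frame tcp [-0.0213  0.0744  0.2412] F [ 0.5  0.3 -0.9] w 0.17787818577052317
shift [0.0737 0.0741 0.0012] rot [ 0.0011  0.0019 -0.0052]
```

Emit:
{"method": "jog_arm", "body": {"moves": [[0.65,0.018,0.018,0,0,0,0],[0.65,0.036,0.036,0,0,0,0],[0.65,0.054,0.054,0,0,0,0],[0.65,0.065,0.065,0,0,0,0],[0.65,0.073,0.073,0,0,0,0],[0.65,0.073,0.073,0,0,0,0],[0.65,0.073,0.073,0,0,0,0],[0.65,0.073,0.073,0,0,0,0],[0.65,0.073,0.073,0,0,0,0],[0.65,0.073,0.073,0,0,0,0]]}}

```text
time_s: 7.17
tcp_pos: [0.4836, -0.2201, 0.2427]
ee_rot: [[0.794, -0.608, 0.0], [-0.608, -0.794, 0.0], [0.0, -0.0, -1.0]]
wrist_force: [-0.1, 0.2, 0.7]
gripper_width: 0.171
```

```bash
python3 go.py blue .052 .11
python3 - <<'E'
from h import *
a=capture("top");b=capture("scene")
np.save("top2.npy",a,allow_pickle=True);np.save("scene2.npy",b,allow_pickle=True)
crop(a,205,185,200,90,3.8,"pics/p1.png");crop(b,230,100,200,170,3.8,"pics/p2.png")
cv2.imwrite("pics/v4.png",np.vstack([cv2.imread("pics/p1.png"),cv2.imread("pics/p2.png")])[:990]);cv2.imwrite("pics/v4.png",cv2.resize(cv2.imread("pics/v4.png"),None,fx=.6,fy=.6))
E
```

```text
t 7.1667 stand-frame tcp [0.0509 0.0037 0.2427] F [-0.1  0.2  0.7] w 0.17139255199632944
shift [0.0011 0.0037 0.1327] rot [-0.0002 -0.0001  0.001 ]
```

View pics/v4.png

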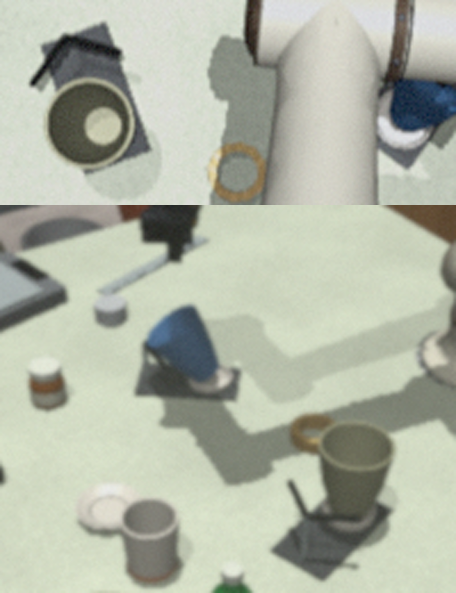

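The sage pot is standing upright in its saucer, and blue is untouched. I'll descend into blue, moving 3–4 mm along tool y to centre.

Emit:
{"method": "jog_arm", "body": {"moves": [[0.65,0.001,0.004,0.015,0,0,0],[0.65,0.001,0.004,0.03,0,0,0],[0.65,0.001,0.004,0.045,0,0,0],[0.65,0.001,0.004,0.06,0,0,0],[0.65,0.001,0.004,0.075,0,0,0],[0.65,0.001,0.004,0.09,0,0,0],[0.65,0.001,0.004,0.105,0,0,0],[0.65,0.001,0.004,0.12,0,0,0],[0.65,0.001,0.004,0.131,0,0,0],[0.65,0.001,0.004,0.131,0,0,0]]}}

```text
time_s: 8.1
tcp_pos: [0.4803, -0.2239, 0.1093]
ee_rot: [[0.793, -0.609, -0.005], [-0.609, -0.793, 0.001], [-0.005, 0.002, -1.0]]
wrist_force: [-0.0, 0.1, 0.0]
gripper_width: 0.171
```

```bash
python3 go.py blue .02 .11
python3 - <<'E'
from h import *
a=capture("top");b=capture("scene")
crop(a,340,165,110,110,3.6,"pics/p1.png");crop(b,260,100,110,110,3.6,"pics/p2.png")
cv2.imwrite("pics/v5.png",np.hstack([cv2.imread("pics/p1.png"),cv2.imread("pics/p2.png")]))
E
```

```text
t 8.1 stand-frame tcp [ 0.0506 -0.0014  0.1093] F [-0.   0.1  0. ] w 0.17136643345930705
shift [-0.0306 -0.0014 -0.0005] rot [ 0.0019  0.0046 -0.0004]
```

View pics/v5.png

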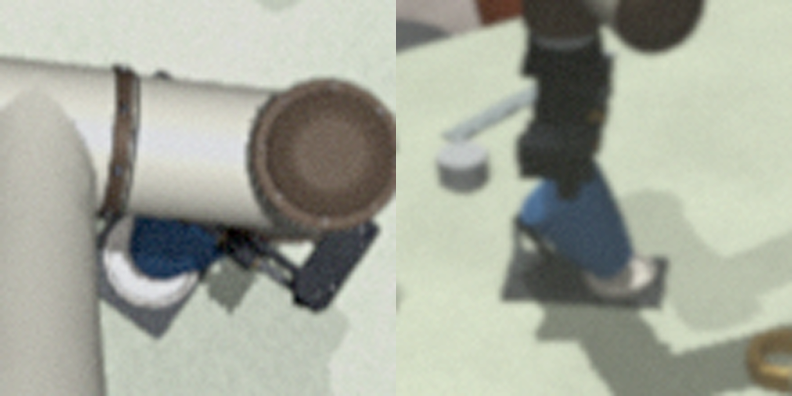

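Emit:
{"method": "jog_arm", "body": {"moves": [[0.65,-0.004,0,0,0,0,0],[0.65,-0.008,0,0,0,0,0],[0.65,-0.012,0,0,0,0,0],[0.65,-0.015,0,0,0,0,0],[0.65,-0.018,0,0,0,0,0],[0.65,-0.021,0,0,0,0,0],[0.65,-0.024,0,0,0,0,0],[0.65,-0.026,0,0,0,0,0],[0.65,-0.028,0,0,0,0,0],[0.65,-0.028,0,0,0,0,0]]}}

```text
time_s: 9.03
tcp_pos: [0.4593, -0.2074, 0.1115]
ee_rot: [[0.793, -0.609, -0.0], [-0.609, -0.793, 0.0], [-0.0, 0.0, -1.0]]
wrist_force: [0.3, 0.3, 0.2]
gripper_width: 0.175
```

```bash
python3 go.py blue .0 .11
python3 - <<'E'
from h import *
a=capture("top");b=capture("scene")
crop(a,340,165,110,110,3.6,"pics/p1.png");crop(b,260,100,110,110,3.6,"pics/p2.png")
cv2.imwrite("pics/v6.png",np.hstack([cv2.imread("pics/p1.png"),cv2.imread("pics/p2.png")]))
E
```

```text
t 9.0333 stand-frame tcp [ 0.0239 -0.001   0.1115] F [0.3 0.3 0.2] w 0.17473045577706667
shift [-0.0239 -0.001   0.0015] rot [ 0.0001  0.0004 -0.0002]
```

View pics/v6.png

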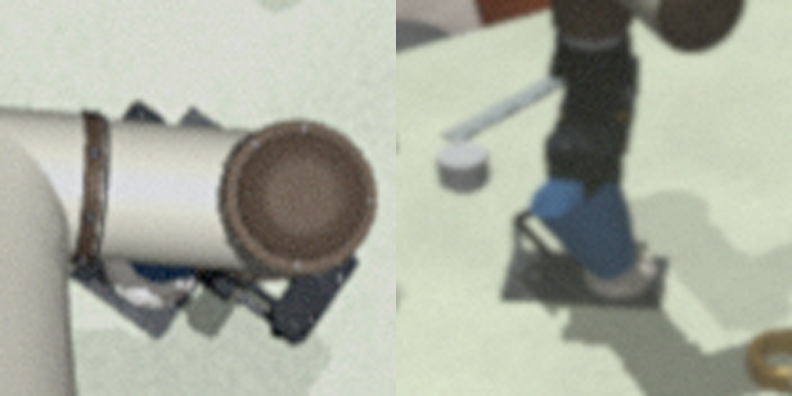

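Blue is rising off its rest, so I'll carry on.

Emit:
{"method": "jog_arm", "body": {"moves": [[0.65,-0.003,0,0,0,0,0],[0.65,-0.006,0,0,0,0,0],[0.65,-0.009,0,0,0,0,0],[0.65,-0.012,0,0,0,0,0],[0.65,-0.014,0,0,0,0,0],[0.65,-0.016,0,0,0,0,0],[0.65,-0.018,0,0,0,0,0],[0.65,-0.02,0,0,0,0,0],[0.65,-0.02,0,0,0,0,0],[0.65,-0.02,0,0,0,0,0]]}}

```text
time_s: 9.97
tcp_pos: [0.4439, -0.1954, 0.1116]
ee_rot: [[0.793, -0.609, 0.0], [-0.609, -0.793, -0.0], [0.0, -0.0, -1.0]]
wrist_force: [0.6, -0.9, -0.5]
gripper_width: 0.173
```

```bash
python3 go.py blue .0 .11
python3 - <<'E'
from h import *
b=capture("scene")
crop(b,260,100,110,110,3.6,"pics/v7.png")
E
```

```text
t 9.9667 stand-frame tcp [ 0.0043 -0.001   0.1116] F [ 0.6 -0.9 -0.5] w 0.1731347478713603
shift [-0.0043 -0.001   0.0016] rot [-0.     -0.0001 -0.0002]
```

View pics/v7.png

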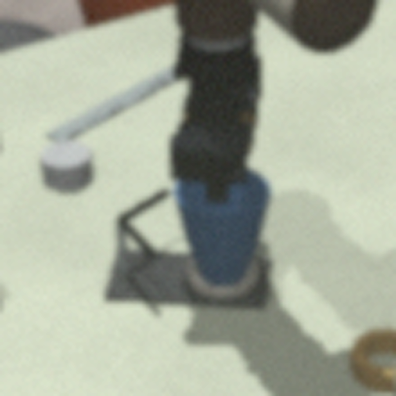

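Blue is upright. Next I'll raise the tool and then swing it clear for the check.

Emit:
{"method": "jog_arm", "body": {"moves": [[0.65,0,0,-0.01,0,0,0],[0.65,0,0,-0.025,0,0,0],[0.65,0,0,-0.04,0,0,0],[0.65,0,0,-0.055,0,0,0],[0.65,0,0,-0.07,0,0,0],[0.65,0,0,-0.085,0,0,0],[0.65,0,0,-0.1,0,0,0],[0.65,0,0,-0.115,0,0,0],[0.65,0,0,-0.13,0,0,0],[0.65,0,0,-0.13,0,0,0]]}}

```text
time_s: 10.85
tcp_pos: [0.4457, -0.196, 0.2447]
ee_rot: [[0.793, -0.609, 0.006], [-0.609, -0.793, -0.002], [0.006, -0.002, -1.0]]
wrist_force: [0.0, 0.1, 0.3]
gripper_width: 0.183
```

Emit:
{"method": "jog_arm", "body": {"moves": [[0.65,0.008,0.02,0,0,0,0],[0.65,0.016,0.045,0,0,0,0],[0.65,0.024,0.07,0,0,0,0],[0.65,0.03,0.095,0,0,0,0],[0.65,0.03,0.12,0,0,0,0],[0.65,0.03,0.145,0,0,0,0],[0.65,0.03,0.17,0,0,0,0],[0.65,0.03,0.19,0,0,0,0],[0.65,0.03,0.2,0,0,0,0],[0.65,0.03,0.2,0,0,0,0]]}}

```text
time_s: 11.68
tcp_pos: [0.3447, -0.3733, 0.2408]
ee_rot: [[0.791, -0.611, -0.001], [-0.611, -0.791, 0.001], [-0.001, 0.0, -1.0]]
wrist_force: [0.8, -0.1, -0.2]
gripper_width: 0.171
```

Run:
```python
from h import *
a=capture("top");b=capture("scene")
np.save("top.npy",a,allow_pickle=True);np.save("scene.npy",b,allow_pickle=True)
from fit import *
draw({"sage":(.4395,.1897,19.2,0,.026),"blue":(.441,-.192,-37.5,0,.025)},"o2")
cv2.imwrite("pics/full.png",np.vstack([a["frame"],b["frame"]])[:,:,::-1][::1]); im=cv2.imread("pics/full.png"); cv2.imwrite("pics/full.png",cv2.resize(im,None,fx=.74,fy=.74))
```

```text
(no output)
```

View pics/o2.png

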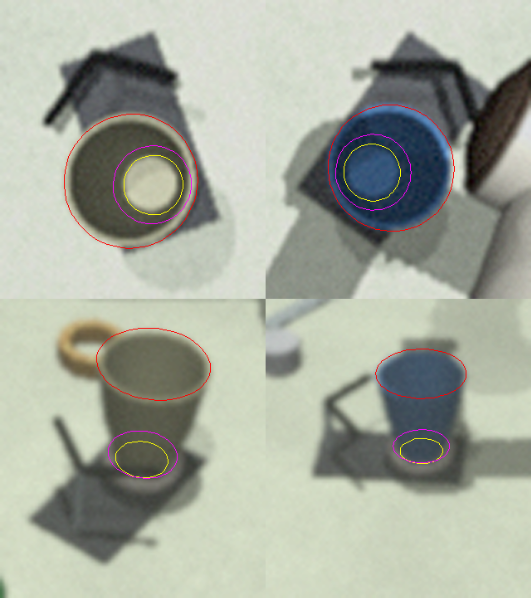

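View pics/full.png

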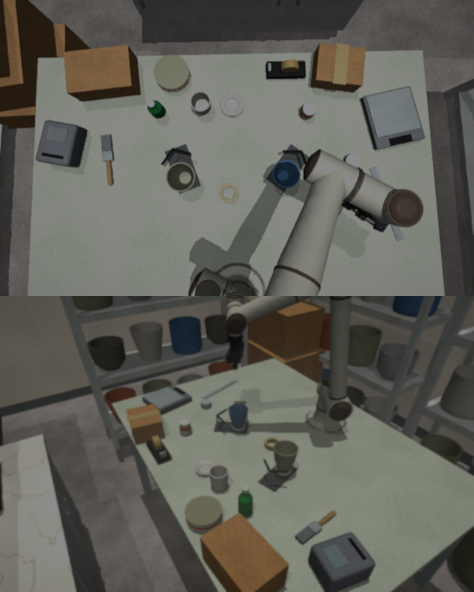

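Both overlays match an upright, centred pot to within 1–2 px (a tilt at the limit would shift the rim about 2.5 px more). The bystanders look unmoved, and the tool is clear at z = 0.24.

Run:
```python
from station import *
s=sense(); print(s["time_s"],s["wrist_force"]); print(finish_job())
```

```text
11.7833 [-0.65348726  0.69895365  0.41016854]
the job is handed in; nothing more can be done
None
```

I pushed both planters upright and handed the job in at 11.8 s of the 48 s allowed. The system gave no verdict, so the result rests on my last camera checks.

- **Method:** for each planter I lowered the nearly shut fingers into the mouth. I pushed the inner rim slowly, about 45 to 50 mm of travel away from the rest, until the planter dropped onto its foot. Then I withdrew straight up and swung the tool clear.
- **Forces:** wrist force stayed near zero at every reading, with 1.4 N the highest.
- **Upright and centred:** in both final camera views, an upright, centred model of each planter matches the picture. Blue fits almost exactly. Sage's rim is off by about 1 to 2 px (3 to 5 mm), which is inside the 14 mm limit. A tilt at the 0.06 rad limit would move the rim only about 2.5 px, so the sage check is less decisive than blue's.
- **Bystanders:** by eye they look unmoved in the final pictures; I did not measure them.
- **Clearance:** the tool ended at z = 0.24 m, touching nothing.

No check failed or disagreed.

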